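Hang the L-shaped template level on the sprung stud

ROBOT

A 7-joint arm with a two-finger parallel gripper is mounted at the origin on a cart in front of the work surface, level with it; the furniture and walls round the work are solid. World frame = base frame: x ahead of the robot, y to its left, z up, the work surface at z = 0. Lengths are in m, angles in rad, forces in N, time in s.
With the tool pointing down it reaches from about 0.35 to 0.9 m from the base axis. Payload 8.1 kg.
Tool frame: the origin (TCP) lies midway between the tips of the shut fingers; the grasp point (between the pads) lies ctrl.grip_depth behind it (ctrl.grip_depth is the distance from the TCP to the grasp point, in m); z points along the fingers, y is the line along which they close (so a half turn about z gives the same grasp; the last joint's range is limited). The gripper opens to 92 mm and grips with 3 to 60 N. Pads are 19 mm wide; open, the fingers measure 130 mm over their backs; the gripper's body (75 mm by 190 mm) begins 47 mm behind the grasp point.
Start: joints at [-1.365, 0.434, 0.025, 1.573, -0.012, 1.134, -0.075], TCP at [0.19, 0.595, 0.227] pointing down, gripper open.
Joint ranges: [-2.62, 2.62], [-0.44, 2.09], [-1.27, 1.32], [0.08, 2.57], [-1.32, 4.46], [0.12, 2], [-2.74, 2.74]. Speed limits (rad/s): [2.22, 2.22, 3.01, 3.01, 3.14, 3.14, 3.14].

INTERFACE

Orientations are given as [roll, pitch, yaw] about the fixed x, y, z axes, in that order (R = Rz(yaw) Ry(pitch) Rx(roll)).
In Python, from station import ctrl gives the robot as it stands.
- The arm moves only by the shell command python3 -m pendant 'ROWS' [FORCE]. ROWS is JSON, a list of rows, each a list of 5 numbers: the closure, from 0 (fully open) to 1 (shut), then the shift along the tool's x, y, z in mm, then the turn about the tool's z in degrees. A call has 1 to 12 rows; each row is the pose to reach, as a shift and turn from the pose commanded when the call began, along the tool's axes at that moment; what a row does not reach only later rows make up. A row lasts 1/8 s, in which the tool goes at most 62.5 mm and 10.7 degrees, less where a joint would pass 70% of its speed; a pose out of reach is approached as far as the arm can. A call with a gripper value outside its range is refused whole. The fingers move at their own pace and stop on an object; FORCE is the grip in N (left out, the last holds). Time passes only in rows, so rows that repeat a pose let the fingers close. It gives the time, the measured TCP pose, the force, the opening and the grip force at its end, in the units of the state.
- ctrl.state(): the state, without advancing time (a new reading comes with each control period).
- ctrl.camera(name): name is "scene" or "top" or "wrist"; returns a dict with "pixels" (480x640x3 uint8, red, green, blue), "vertical_fov" (degrees; the focal length in pixels is half the picture's height over the tangent of half this angle, whatever the lens; pixels are square), "cx", "cy" (the principal point, pixels), "dist" ([k1, k2, p1, p2, k3] as OpenCV has them; the pictures are not rectified), "camera_from_world" (4x4, takes a point from world to camera coordinates); the wrist camera has in their place "mount" (4x4, takes a point from camera to tool coordinates, whose origin is the TCP and whose axes are the flange's). Camera axes: x right, y down, z forward; pixel columns grow to the right and rows downward; lengths in m; the calibration is good to about 2 mm. A picture is of the moment at which its call begins: read the wrist's pose just before it. There is no depth.
- ctrl.sign_off(): hands the job in; it is judged then, once.
The state is a dict: "clock": time; "q": joint angles; "qd": joint speeds; "joint_torque": joint torques, N m; "tool_pos": TCP position; "eef_rot": TCP orientation; "contact_force": force on the tool from outside, world axes, zero at the start; "ft_torque": the same for the moment, N m; "finger_gap": finger opening in m; "gripper_force": force on a finger pad.
Only numpy, scipy, OpenCV 4.12 (cv2) and the standard library are available. Lean on these libraries where they do the work, as an engineer would, in place of code of your own. Each camera call takes 0.05 s, during which the arm holds its last target. There are 200 camera calls.

TASK

Lift the L-shaped metal template out of its slotted stand and hang it on the headed stud of the rack by the one of its four holes that lets it hang level, feeling gently for the stud with the plate because the stud can sit anywhere along its slot, and never driving it back hard against the end of its spring. Let go so that the template hangs freely and at rest behind the stud's head, and leave the other things on the table where they are.

Things in the scene. Friction and masses are not known exactly. Their poses are not given: they have to be found in the camera images.
- template: Flat L-shaped plate, uniform plain aluminium, 8 mm thick, about 0.22 kg, standing upright: x through its thickness, y along the bar, z up. Origin: mid thickness, mid bar length, at the height of the hole row. Bar 150 mm long (y -75 to 75), 44 mm high (z -18 to 26), top edge free to grip. Four round 15 mm holes run through along x: centres at z = 0, y = -50, -14, 22, 58 mm.
- leg_foot (a point): Middle of the lower end of the template's leg (same axes as the template). The leg hangs from the +y end of the bar: y 31 to 75, z -113 to -18 mm in the template's frame, 8 mm thick. The stand's foot slot holds its end.
- stand: Fixed wooden stand, base 84 x 190 mm, origin at the centre of its underside, z up. It holds the template upright, frames parallel, template origin about 125 mm above the stand's. The foot of the leg stands in a slot on the +y side, 11 mm wide in x, floor 12 mm and rim 44 mm high. Lift the template at least 40 mm straight up to clear stand and post.
- notch (a point): Floor of the notch in the stand's post on the -y side, 11 mm wide in x, in which the underside of the template's bar rests; the notch's cheeks rise 19 mm above this point.
- rack: Fixed wooden rack, 120 x 190 x 189 mm, origin on its underside, x away from the robot, z up. One polished, slippery steel stud points to -x, axis 170 mm above the origin. The whole stud is sprung: pushed to +x it gives up to 10 mm, from about 1.6 N, rising 0.8 N per mm to 9.6 N, then it is hard. It does not give sideways (under 50 N).
- slot_middle (a point): Point on the rack (axes as the rack) at the stud's height, at the rear end of the stud's head, in the MIDDLE of the stud's slot. The stud itself has been clamped anywhere from 13 mm to the -y side to 13 mm to the +y side of this point; where is not tracked: it must be seen or felt. From here along x at rest: head 12 mm diameter from -6 to 0 mm, its nose 10 mm diameter from -8.5 to -6 mm.
- beam (a point): Middle of the front face of the rack's beam, 60 mm behind slot_middle; the beam spans y +-85, z +-19 mm about it. The stud behind its head: neck 6 mm diameter from 60 to 46 mm in front of this face, where the template hangs; flange 18 mm diameter from 46 to 42 mm; 8 mm rod; carriage boss 15 mm diameter, 12 mm in front of the face.
- awl: Awl with a wooden handle, 24 x 152 mm, lying between stand and rack; leave alone. Origin: centre of its underside.
- beeswax: Yellow block of wax, 38 x 58 x 18 mm, leave alone. Origin: centre of its underside.
- tape_measure: Tape measure, 31 x 71 x 56 mm, at the right; leave alone. Origin: centre of its underside.
- clip_0: Spring clip, 32 x 48 x 34 mm, at the back left; leave alone. Origin: centre of its underside.
- spool_ecru: Thread spool, 44 mm diameter, 58 mm high, behind the work; leave alone. Origin: centre of its underside.
- edge_paint: Dark paint bottle, 43 mm diameter, 70 mm high, behind the work; leave alone. Origin: centre of its underside.

How it is judged:
On the way, in this order (a step that is already met when the one before it is completed fails the run):
1. the template is lifted out of the stand: its origin at least 160 mm above the table (height (world z) of template above 0.16 m), for 0.1 s.
2. the template is threaded past the stud's head and its weight lies on the stud (x of template in the frame of rack between 0.001 and 0.024 m and z of template in the frame of rack between 0.145 and 0.18 m and contact force between template and rack above 0.5 N), for 0.2 s.
At the end, for the whole second after the job is handed in: The template hangs on the rack's stud behind its head (its mid thickness 1 to 24 mm along rack x, its hole row 155 to 172 mm above the rack's foot), carried by the rack, level within 0.10 rad (6 degrees), and at rest (under 0.03 m/s) (x of template in the frame of rack between 0.001 and 0.024 m and y of template in the frame of rack between -0.045 and 0.045 m and z of template in the frame of rack between 0.155 and 0.172 m and angle between template's own z axis and vertical below 0.1 rad and contact force between template and rack above 0.5 N and linear speed of template below 0.03 m/s); the robot touches nothing.
It fails at once if the template presses on the rack with more than 16 N (the stud's spring is driven hard against its end) (contact force between template and rack above 16 N).
It fails at once if a loose thing of the bench (awl, beeswax, tape measure, clip, thread spool, paint bottle) is moved more than 20 mm (distance of any of awl, beeswax, tape_measure, clip_0, spool_ecru, edge_paint from where it was at the start of the episode above 0.02 m).
It also fails if it takes over 58 s, if anything falls off the work surface, if the arm or the gripper's body presses on something with over 40 N, if the wrist force passes 120 N, or if a joint passes its speed limit or range.

## Working session

There is one attempt and no reset: what is moved stays moved. The work goes in short steps, Python scripts to look and compute and a shell command to move; the robot and the scene stay as the last step left them, time stands still between calls to the robot, and variables do not carry over. Pictures are saved under pics/ and viewed, at most 10 in all, crops included, and the job is handed in when it is done.

```bash
mkdir -p pics; ls; cat > h.py <<'E'
import numpy as np, cv2, pickle
from station import ctrl
def cam(name,fn=None):
    s=ctrl.state(); c=ctrl.camera(name); f=240/np.tan(np.radians(c["vertical_fov"])/2)
    K=np.array([[f,0,c["cx"]],[0,f,c["cy"]],[0,0,1]]); D=np.array(c["dist"],float)
    if "mount" in c:
        T=np.eye(4);T[:3,:3]=rot(s["eef_rot"]);T[:3,3]=s["tool_pos"]
        W=T@np.array(c["mount"])
    else: W=np.linalg.inv(np.array(c["camera_from_world"]))
    if fn:
        cv2.imwrite("pics/"+fn+".png",c["pixels"][:,:,::-1]); pickle.dump((K,D,W),open("pics/"+fn+".pkl","wb"))
    return c["pixels"],K,D,W
def rot(e):
    from scipy.spatial.transform import Rotation as R
    return R.from_euler("xyz",e).as_matrix()
def load(fn): return pickle.load(open("pics/"+fn+".pkl","rb"))
def ray(V,uv):
    K,D,W=V; p=cv2.undistortPoints(np.array([[uv]],float),K,D)[0,0]
    d=W[:3,:3]@[p[0],p[1],1]; return W[:3,3],d/np.linalg.norm(d)
def plane(V,uv,ax,val):
    o,d=ray(V,uv); return o+d*(val-o[ax])/d[ax]
def tri(*vs):
    A=np.zeros((3,3));b=np.zeros(3)
    for V,uv in vs:
        o,d=ray(V,uv);M=np.eye(3)-np.outer(d,d);A+=M;b+=M@o
    return np.linalg.solve(A,b)
def proj(V,P):
    K,D,W=V;M=np.linalg.inv(W)
    return cv2.projectPoints(np.array([P],float),cv2.Rodrigues(M[:3,:3])[0],M[:3,3],K,D)[0][0,0]
E
python3 - <<'E'
from h import *
s=ctrl.state();print(s,ctrl.grip_depth);print(rot(s["eef_rot"]).round(3))
for n in("scene","top"):
    p,K,D,W=cam(n,n);print(n,W.round(3),K[0,0],D)
E
```

```text
pics
{'clock': 0.0, 'q': array([-1.3646125 ,  0.43518866,  0.02494329,  1.57411505, -0.01157392,
        1.13400022, -0.0751306 ]), 'qd': array([-0.00093327, -0.0004169 ,  0.00138609, -0.00014029, -0.00135211,
        0.00155502, -0.00024034]), 'joint_torque': array([ 1.15215862e-03, -6.67842507e+01,  9.85489525e-01, -3.14457893e+01,
       -6.04630122e-02,  4.29915916e-02,  1.34364213e-04]), 'tool_pos': array([0.18982626, 0.59492717, 0.22595902]), 'eef_rot': array([-3.14003327e+00,  1.52673052e-04,  2.83274633e+00]), 'contact_force': array([ 0.65836944, -0.30817284,  0.42196273]), 'ft_torque': array([ 0.00166218,  0.0314487 , -0.01547758]), 'gripper_force': 0.0, 'finger_gap': 0.09182840985539081} 0.0188
[[-0.953  0.304 -0.   ]
 [ 0.304  0.953 -0.002]
 [-0.    -0.002 -1.   ]]
scene [[-0.921 -0.296  0.254  0.368]
 [-0.389  0.723 -0.571  0.422]
 [-0.015 -0.625 -0.781  0.777]
 [ 0.     0.     0.     1.   ]] 435.78612314712404 [-0.03363506  0.          0.          0.          0.        ]
top [[ 0.009 -0.997  0.082  0.483]
 [-1.    -0.01  -0.014 -0.038]
 [ 0.015 -0.082 -0.997  1.328]
 [ 0.     0.     0.     1.   ]] 518.4671924085759 [-0.14463412  0.          0.          0.          0.        ]
```

View pics/scene.png

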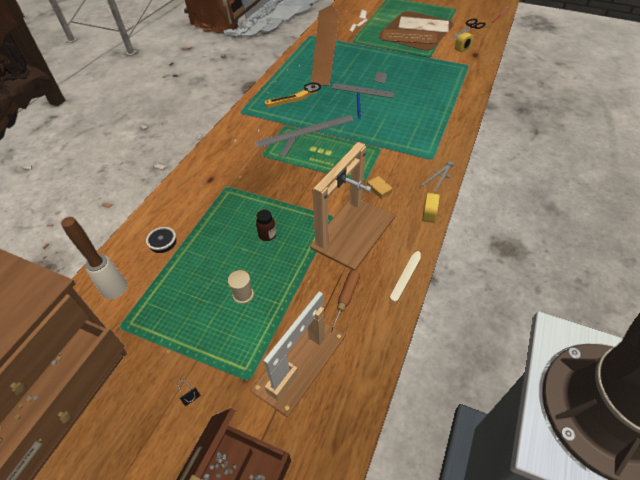

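View pics/top.png

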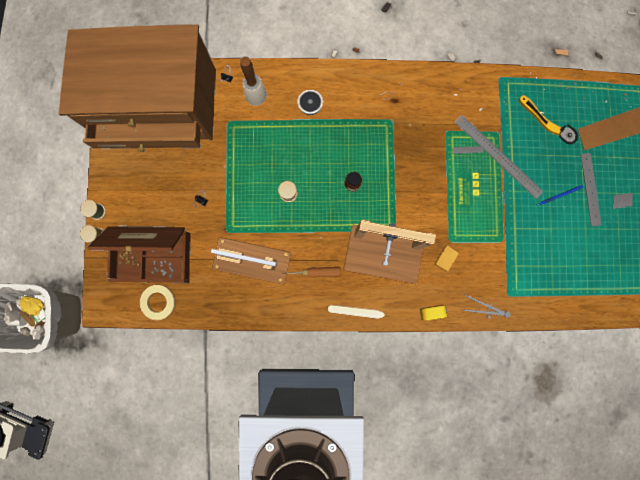

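The scene view shows the template in its stand (about 295,340) and the rack with its stud (about 350,182). In the top view the template is at (213–275, 250–264) and the stud at (388,240–265). I'll zoom in on both.

```bash
python3 - <<'E'
import cv2,numpy as np
a=cv2.imread("pics/scene.png");b=cv2.imread("pics/top.png")
r=lambda im,s:cv2.resize(im,None,fx=s,fy=s,interpolation=cv2.INTER_CUBIC)
A=r(a[285:405,250:350],4)   #400x480
B=r(a[140:240,305:405],4)
C=r(b[235:275,205:295],4) # 360x160
D=r(b[215:275,355:445],4)
o=np.zeros((600,800,3),np.uint8)
o[:360,:400]=A[20:380];o[:400-40,400:]=B[:360]
o[360:520,:360]=C;o[360:600,400:760]=D
cv2.imwrite("pics/z1.png",o)
E
```

```text
(no output)
```

View pics/z1.png

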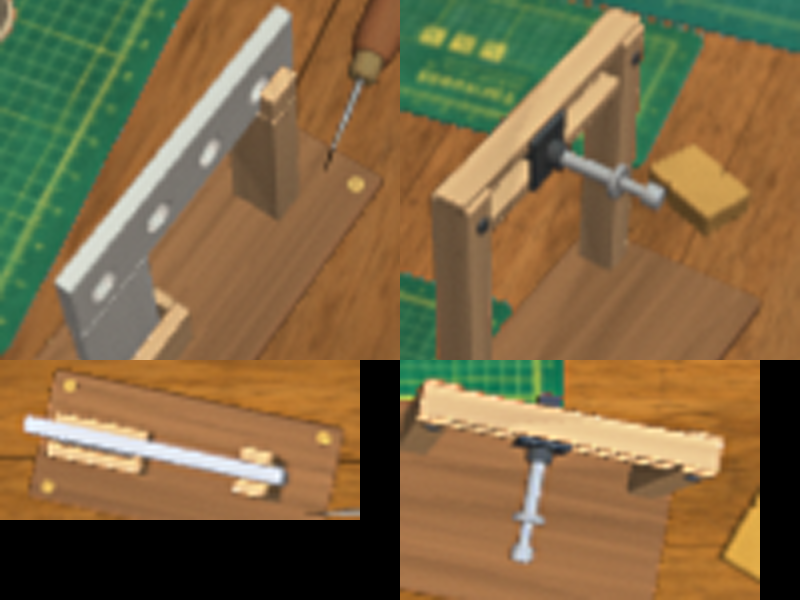

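Zoomed in, the template's four holes are clear. The top-edge ends are at scene (267,361) and (321,293.5), and top (212,251) and (276,264). The stud head is at scene (369,188) and top (385.5,262). By my mass centre estimate (y ≈ 21.7 mm), the y=22 hole is the one that hangs level. Next I triangulate.

```bash
python3 - <<'E'
from h import *
S=load("scene");T=load("top")
P={}
for n,a,b in [("T+y",(267,361.2),(211.75,251.25)),("T-y",(321.2,293.5),(275.75,263.75)),("head",(368.75,188.25),(385.5,262.25)),("flange",(360,184.5),(387.75,254.25)),("root",(344,178),(390,237.5))]:
    p=P[n]=tri((S,a),(T,b));print(n,p.round(4),proj(S,p)-a,proj(T,p)-b)
d=P["T+y"]-P["T-y"];print(np.linalg.norm(d),"yaw of template",np.degrees(np.arctan2(-d[0],d[1])))
r=P["root"]-P["head"];print("rack yaw",np.degrees(np.arctan2(r[1],r[0])),np.linalg.norm(r))
# beam top edges in top view z~.189
a=plane(T,(355+23/4,215+22/4),2,.189);b=plane(T,(355+321/4,215+80/4),2,.189);d=a-b
print("beam",a,b,np.degrees(np.arctan2(-d[0],d[1])),np.linalg.norm(d))
E
```

```text
T+y [0.5622 0.2029 0.1511] [0.21351526 0.00900879] [-0.05663446 -0.13039901]
T-y [0.5352 0.0561 0.1458] [-0.03851142 -0.00361403] [0.00887485 0.02757387]
head [ 0.5386 -0.1917  0.1719] [-0.67168304 -0.06767121] [0.14871513 0.57918221]
flange [ 0.5577 -0.1966  0.1708] [-0.14492547 -0.01394005] [0.03442978 0.12542678]
root [ 0.5949 -0.2019  0.1712] [-0.46095169 -0.04410219] [0.12069217 0.40113421]
0.14936066175014603 yaw of template -10.419763660247337
rack yaw -10.297486961711291 0.05719128914501206
beam [ 0.63120752 -0.13397626  0.189     ] [ 0.60079225 -0.30087308  0.189     ] -10.328237433068837 0.16964562950266973
```

```bash
python3 - <<'E'
from h import *
c=ctrl.camera("wrist");print(np.array(c["mount"]).round(3),c["vertical_fov"],c["cx"],c["cy"],c["dist"])
s=ctrl.state()
yaw=np.radians(-10.35);g=np.array([.5487,.1295])+.002*np.array([-np.sin(yaw),np.cos(yaw)])
R=rot(s["eef_rot"]);print("shift mm",(R.T@(np.array([*g,.26])-s["tool_pos"])*1000).round(1),R[:,1])
E
```

```text
[[ 0.001 -0.963 -0.271  0.074]
 [ 1.     0.001  0.     0.001]
 [ 0.    -0.271  0.963 -0.157]
 [ 0.     0.     0.     1.   ]] 70.1353374911406 318.71790989418514 239.0704192349762 [-0.06608367  0.          0.          0.          0.        ]
shift mm [-483.1 -332.5  -33.4] [ 0.30394799  0.95268792 -0.00116184]
```

```bash
python3 -m pendant '[[0,0,0,-60,0],[0,-48,-33,-60,8],[0,-96,-66,-60,16],[0,-145,-100,-60,25],[0,-193,-133,-60,33],[0,-241,-166,-60,41],[0,-290,-200,-60,50],[0,-338,-233,-60,58],[0,-386,-266,-60,66],[0,-435,-299,-50,75],[0,-483,-332,-34,82.7],[0,-483,-332,-34,82.7]]' 30
python3 - <<'E'
from h import *
cam("wrist","w1");cam("top","t1");s=ctrl.state();print(s["tool_pos"],np.degrees(s["eef_rot"]),s["q"])
E
```

```text
clock: 1.65
tool_pos: [0.5506, 0.1269, 0.2596]
eef_rot: [-3.142, 0.003, 1.38]
contact_force: [-0.5, 0.1, 1.0]
finger_gap: 0.0914
gripper_force: 0.0
[0.5490368  0.13194721 0.26023923] [-1.79942535e+02  2.75731137e-02  7.95554673e+01] [-0.72667809  0.32787689  0.53305153  1.70586413 -0.17956938  1.15785886
 -0.32665211]
```

View pics/w1.png

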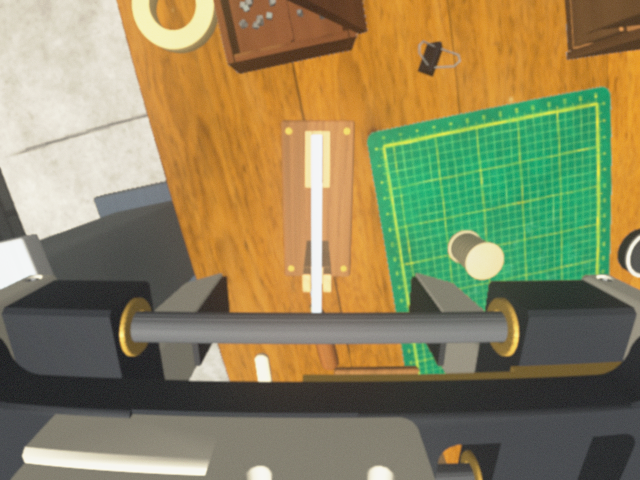

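The wrist view shows the plate's top edge as a white strip near column 316, with its +y end at row ~132 and the fingers straddling it.

```bash
cat > edge.py <<'E'
from h import *
def strip(fn,rows,lo=270,hi=360,th=215):
    im=cv2.imread("pics/%s.png"%fn).astype(int);m=im.min(2)
    out=[]
    for r in rows:
        c=np.where(m[r,lo:hi]>th)[0]+lo
        out.append((r,c.min() if len(c) else None,c.max() if len(c) else None))
    return out
E
python3 - <<'E'
from edge import *
im=cv2.imread("pics/w1.png");print(im[150,308:328].min(1),im[300,305:330].min(1));print(im[122:145,316].min(1))
V=load("w1")
st=strip("w1",range(125,312,15),th=200);print(st)
for r,a,b in st:
    if a: print(r,plane(V,((a+b)/2,r),2,.150).round(4))
s=ctrl.state();print("end",plane(V,(316,131.5),2,.150))
E
```

```text
[175 177 201 231 244 244 244 244 244 244 244 244 244 239 205 164 171 176
 175 176] [ 64  63  59  62  62  97 180 237 241 242 242 243 242 242 242 240 188 106
  72  66  67  68  68  62  72]
[ 93  96  96  95  97  99 100 102 117 150 170 184 217 243 244 244 244 244
 244 244 244 244 244]
[(125, None, None), (140, np.int64(310), np.int64(322)), (155, np.int64(311), np.int64(322)), (170, np.int64(311), np.int64(321)), (185, np.int64(311), np.int64(322)), (200, np.int64(311), np.int64(321)), (215, np.int64(311), np.int64(321)), (230, np.int64(311), np.int64(321)), (245, np.int64(311), np.int64(321)), (260, np.int64(312), np.int64(321)), (275, np.int64(311), np.int64(321)), (290, np.int64(311), np.int64(320)), (305, np.int64(312), np.int64(320))]
140 [0.5624 0.2025 0.15  ]
155 [0.5607 0.1915 0.15  ]
170 [0.5582 0.1805 0.15  ]
185 [0.5563 0.1692 0.15  ]
200 [0.5537 0.1577 0.15  ]
215 [0.5514 0.1459 0.15  ]
230 [0.549  0.1338 0.15  ]
245 [0.5466 0.1214 0.15  ]
260 [0.5446 0.1086 0.15  ]
275 [0.5416 0.0957 0.15  ]
290 [0.5386 0.0823 0.15  ]
305 [0.5363 0.0685 0.15  ]
end [0.56361963 0.20855069 0.15      ]
```

```bash
python3 -m pendant '[[0,0,0,35,0],[0,0,0,65,0],[0,0,0,65,0],[0,0,0,65,0]]'
python3 - <<'E'
from edge import *
cam("wrist","w2");s=ctrl.state();print(s["tool_pos"])
im=cv2.imread("pics/w2.png").min(2).astype(int)
m=(im[:310,270:360]>205).astype(np.uint8)
n,l,st,_=cv2.connectedComponentsWithStats(m);k=1+st[1:,4].argmax();print(st[k])
V1,V2=load("w1"),load("w2")
y0=st[k][1];x0=270+np.where(l[y0+5]==k)[0].mean();print(x0,y0,im[y0-8:y0+6,int(x0)])
print(tri((V1,(316,133.5)),(V2,(x0,y0-.5))))
print(plane(V2,(x0,y0-.5),2,.15))
E
```

```text
clock: 2.25
tool_pos: [0.5495, 0.1334, 0.197]
eef_rot: [3.141, -0.001, 1.391]
contact_force: [0.1, 0.6, 0.8]
finger_gap: 0.0917
gripper_force: 0.0
[0.54983793 0.13317602 0.19724376]
[  43  144   17  166 2288]
321.5 144 [123 154 172 175 175 177 160 166 222 243 245 245 245 245]
[0.56344993 0.20637687 0.18063465]
[0.56373893 0.20635983 0.15      ]
```

```bash
python3 - <<'E'
from edge import *
V1,V2,S,T=[load(n) for n in("w1","w2","scene","top")]
a=(S,(267,361.2));t=(T,(211.75,251.25))
w1=(V1,(316,133.5));w2=(V2,(321.5,143.5))
for v in([a,w1],[a,w2],[a,w1,w2,t]):
    p=tri(*v);print(p.round(4),[(proj(V,p)-uv).round(1) for V,uv in v])
for n,z in(("w1",.0),("w2",0)):
    im=cv2.imread(f"pics/{n}.png").min(2).astype(float)
    for r in(180,220,260):
        row=im[r,300:340];bg=np.r_[row[:4],row[-4:]];
        print(n,r,((row-np.median(bg)).clip(0)/(244-np.median(bg))).sum().round(2),row.astype(int)[4:34])
E
```

```text
[0.5621 0.2059 0.1564] [array([-1. ,  0.3]), array([-1.4,  1.8])]
[0.5625 0.2054 0.1549] [array([-1. ,  0.3]), array([-1.7,  2.2])]
[0.5628 0.2049 0.1513] [array([-0.7,  0.9]), array([-0.1,  3.1]), array([-1.1,  2.9]), array([-0.9, -0.4])]
w1 180 18.04 [116 149 174 175 173 172 194 229 243 243 243 244 244 244 244 244 243 234
 182 162 173 176 175 173 171 150 114 108 103 103]
w1 220 11.72 [ 99 101  99 101 102 103 141 216 241 242 243 243 243 243 244 244 242 225
 161 116 107 102 102  98 100 106 104 102 105 108]
w1 260 10.72 [ 96  85  87  87  86  91 120 194 235 241 243 242 243 243 243 244 239 209
 128  90  85  85  90  89  89  88  97 101 103 105]
w2 180 22.29 [106 128 158 174 179 176 177 177 172 180 222 240 243 244 245 245 244 244
 244 245 245 245 245 243 220 186 175 176 176 169]
w2 220 14.49 [ 95  99  98  98 101 100  97  99 115 184 238 242 244 244 244 244 244 244
 244 245 245 244 238 187 122 106 101  99  97  98]
w2 260 14.11 [ 96  98  95  95  99  97  96  99 151 219 241 243 243 243 244 244 244 244
 244 244 244 242 206 130 100  90  93  97  92  98]
```

```bash
python3 -m pendant '[[0,0,0,35,0],[0,0,0,69,0],[0,0,0,69,0],[0.5,0,0,69,0],[0.8,0,0,69,0],[1,0,0,69,0],[1,0,0,69,0],[1,0,0,69,0],[1,0,0,69,0],[1,0,0,69,0]]' 40
python3 - <<'E'
from h import *
s=ctrl.state();print(s["tool_pos"],np.degrees(s["eef_rot"]),s["contact_force"],s["finger_gap"],s["gripper_force"])
E
```

```text
clock: 3.55
tool_pos: [0.5492, 0.1323, 0.1267]
eef_rot: [-3.142, 0.0, 1.389]
contact_force: [0.9, -0.0, 0.4]
finger_gap: 0.0264
gripper_force: 0.0
[0.54917074 0.13231104 0.12669092] [-1.79996448e+02  2.25630890e-03  7.96014207e+01] [ 0.86864746 -0.00539149  0.41719595] 0.0263548633695861 0.0
```

```bash
python3 -m pendant '[[1,0,0,0,0],[1,0,0,0,0],[1,0,0,0,0],[1,0,0,0,0]]' 40
python3 -m pendant '[[1,0,0,-12,0],[1,0,0,-25,0],[1,0,0,-50,0],[1,0,0,-75,0],[1,0,0,-85,0],[1,0,0,-85,0],[1,0,0,-85,0]]'
python3 - <<'E'
from h import *
cam("wrist","w3");cam("scene","s3");s=ctrl.state();print(s["tool_pos"],np.degrees(s["eef_rot"]),s["contact_force"],s["ft_torque"],s["finger_gap"],s["gripper_force"])
a=cv2.imread("pics/s3.png")[130:400,230:410];cv2.imwrite("pics/s3z.png",np.hstack([cv2.resize(a,None,fx=2.2,fy=2.2,interpolation=3),cv2.resize(cv2.imread("pics/w3.png")[:,150:500],None,fx=594/480,fy=594/480)[:, :400]]))
E
```

```text
clock: 4.05
tool_pos: [0.5493, 0.1323, 0.1267]
eef_rot: [3.141, 0.0, 1.389]
contact_force: [0.0, 0.0, -1.3]
finger_gap: 0.0079
gripper_force: 40.0
clock: 4.92
tool_pos: [0.5486, 0.1323, 0.2109]
eef_rot: [-3.14, 0.001, 1.39]
contact_force: [0.1, 0.0, -2.0]
finger_gap: 0.0075
gripper_force: 40.0
[0.54857338 0.13222665 0.21080609] [-1.79914717e+02  5.15329411e-02  7.96036352e+01] [ 0.02569732  0.51852871 -2.00285565] [-0.1601159   0.03807053  0.00975083] 0.0075737938867594355 39.987471965141594
```

View pics/s3z.png

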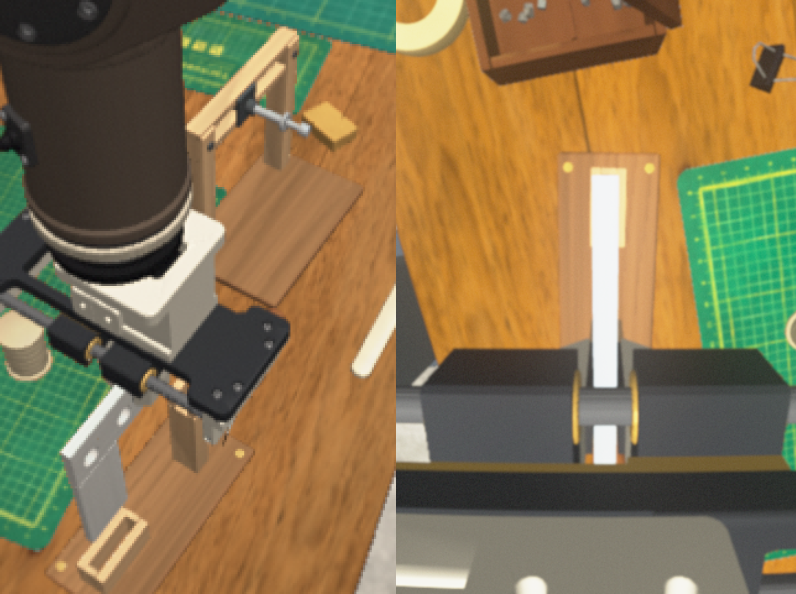

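The template is lifted cleanly out of the stand. Next I carry it high over the post and stop in front of the stud.

```bash
python3 -m pendant '[[1,0,0,-25,0],[1,0,0,-50,0],[1,-30,0,-50,0],[1,-75,0,-50,0],[1,-125,0,-50,0],[1,-175,0,-50,0],[1,-225,0,-50,0],[1,-275,0,-50,0],[1,-315,0,-50,0],[1,-342,0,-40,0],[1,-342,0,-20,0],[1,-342,0,0,0]]'
python3 -m pendant '[[1,0,0,20,0],[1,0,0,39,0],[1,0,0,39,0],[1,0,0,39,0],[1,0,0,39,0]]'
python3 - <<'E'
from h import *
cam("wrist","w4");cam("scene","s4");cam("top","t4");s=ctrl.state();print(s["tool_pos"],np.degrees(s["eef_rot"]),s["contact_force"],s["finger_gap"])
r=lambda im,k:cv2.resize(im,None,fx=k,fy=k,interpolation=3)
a=r(cv2.imread("pics/s4.png")[135:235,290:390],4);b=r(cv2.imread("pics/w4.png")[100:340,220:420],2.0)[:400]
o=np.zeros((600,800,3),np.uint8);o[:400,:400]=a;o[:400,400:]=b[:, :400]
t=r(cv2.imread("pics/t4.png")[215:265,330:450],4);o[400:600,:480]=t
cv2.imwrite("pics/z4.png",o)
E
```

```text
clock: 6.52
tool_pos: [0.4871, -0.2045, 0.2106]
eef_rot: [-3.141, 0.0, 1.388]
contact_force: [0.0, -0.0, -1.9]
finger_gap: 0.008
gripper_force: 40.0
clock: 7.15
tool_pos: [0.4879, -0.2043, 0.1735]
eef_rot: [3.14, -0.0, 1.389]
contact_force: [0.4, 0.1, -2.0]
finger_gap: 0.0075
gripper_force: 40.0
[ 0.48773574 -0.20411976  0.17320459] [ 1.79949884e+02 -4.90227042e-03  7.96092843e+01] [-0.45370289 -0.63866891 -1.46406236] 0.007729406992893123
```

View pics/z4.png

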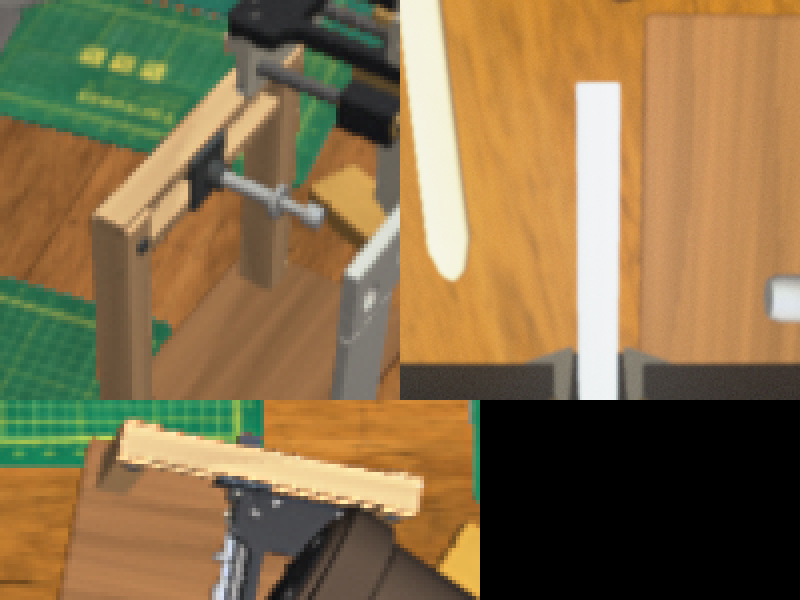

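The wrist crop shows the plate's +y end at image row ~141 and the stud nose at about (404,249). Comparing the two in this one image gives their relative positions.

```bash
cat > rel.py <<'E'
from h import *
import sys
fn=sys.argv[1];V=load(fn);im=cv2.imread(f"pics/{fn}.png")
hsv=cv2.cvtColor(im,cv2.COLOR_BGR2HSV)
m=((hsv[...,1]<60)&(hsv[...,2]>110)).astype(np.uint8)
tz=float(sys.argv[2]) # TCP z
lat=np.array([np.sin(np.radians(10.4)),np.cos(np.radians(10.4)),0]);axv=np.array([lat[1],-lat[0],0])
n,l,st,ce=cv2.connectedComponentsWithStats(m[:400])
for k in range(1,n):
    if st[k][4]>150: print(st[k],ce[k].round(1))
g=im.min(2)[:300,290:345];w=(g>215).astype(np.uint8);r0=np.where(w.sum(1)>8)[0].min()
c0=290+np.where(w[r0+4])[0].mean();print("end px",c0,r0-.5)
e=plane(V,(c0,r0-.5),2,tz-.0017+.026)
print("plate end",e.round(4),"lat",e@lat,"ax",e@axv,"hole lat",e@lat-.053)
for u in map(int,sys.argv[3:]):
    rr=np.where(m[200:300,u])[0]+200
    if len(rr):
        p=plane(V,(u,(rr.min()+rr.max())/2),2,.170);print("stud",u,rr.min(),rr.max(),"lat",(p@lat).round(4),"ax",(p@axv).round(4))
E
python3 rel.py w4 .1732 404 406 408 412 418 424 430 436 444 450 460 470
```

```text
[    0     0   218   312 31069] [109.2 189.5]
[567  72  25  23 330] [577.5  83.7]
[ 218   84   35  156 2871] [235.7 159.8]
[ 308  141   22  173 3618] [318.6 225.7]
[545 228  17  60 402] [553.3 257.6]
[ 402  232  118   35 2070] [456.8 248.7]
[521 240  16  22 261] [528.7 251.2]
[286 275  21  37 267] [300.1 288.9]
[332 275  19  37 274] [337.2 288.8]
[ 466  275  174  102 7975] [578.2 327.9]
[  16  319  162   60 6414] [109.8 345.3]
[ 298  319   42   57 1600] [319.7 344.7]
end px 318.5 141.5
plate end [ 0.5007 -0.1303  0.1975] lat -0.037752059278280285 ax 0.5159793420456099 hole lat -0.09075205927828028
stud 404 240 257 lat -0.0885 ax 0.5583
stud 406 239 259 lat -0.0888 ax 0.5593
stud 408 238 259 lat -0.0885 ax 0.5603
stud 412 238 260 lat -0.0888 ax 0.5623
stud 418 238 260 lat -0.0888 ax 0.5653
stud 424 243 256 lat -0.089 ax 0.5684
stud 430 243 254 lat -0.0885 ax 0.5713
stud 436 243 254 lat -0.0885 ax 0.5744
stud 444 242 255 lat -0.0885 ax 0.5784
stud 450 232 265 lat -0.0885 ax 0.5815
stud 460 236 262 lat -0.0888 ax 0.5866
stud 470 242 255 lat -0.0885 ax 0.5917
```

```bash
python3 - <<'E'
from h import *
V=load("s4");lat=np.array([.1805,.9836,0]);ax=np.array([.9836,-.1805,0])
im=cv2.imread("pics/s4.png");g=im.min(2)
print(g[200:222,372:392])
def hit(uv,n,d):
    o,r=ray(V,uv);return o+r*(d-o@n)/(r@n)
for uv in[(382.5,209.5),(382.5,210.5)]: p=hit(uv,ax,.516-.004);print("hole",p.round(4),"lat",p@lat)
p=hit((368.75,188.25),lat,-.0886);print("head",p.round(4),p@ax)
p=hit((360,184.5),lat,-.0886);print("flange",p.round(4),p@ax)
E
```

```text
[[ 53  54  51  53  50  81 164 215 217 216 208 164 120 115 114 113 114 131
  195 157]
 [ 54  54  52  53  77 160 206 218 216 209 175 128 115 115 115 114 114 119
  146 123]
 [ 51  54  54  65 128 205 220 218 210 175 135 117 115 114 113 114 115 114
  115 100]
 [ 51  53  55  69 133 195 215 215 191 136 117 114 114 114 114 115 114 115
  110  79]
 [ 53  58  56  61 106 132 161 184 144 119 114 115 114 114 114 114 115 112
   91  63]
 [ 65  65  57  62  93  97 108 129 119 117 114 108 109 114 114 116 112  94
   67  55]
 [ 67  67  67  77  94  95  95 108 116 115 116 107 102 113 115 115 100  71
   58  55]
 [ 67  67  71  86  95  95  96 110 115 118 139 130 113 114 114 115  80  61
   59  59]
 [ 69  70  73  88  95  94  96 111 115 134 169 160 123 115 120 124  70  59
   62  57]
 [ 69  71  73  88  92  94  93 111 122 167 190 167 121 120 135 110  64  62
   60  56]
 [ 71  71  72  91  94  93  97 113 123 184 198 150 119 129 120  99  65  59
   59  55]
 [ 72  70  69  92  92  93  99 114 128 193 175 126 116 119 116  91  61  60
   57  56]
 [ 70  69  74  94  92  94 102 114 121 162 134 118 119 116 115  85  68  68
   60 
[... 284 characters left out ...]
6 111 115 118 124 118 118 116 116 105  71  69  69
   69  67]
 [ 70  72  90  96  94  93 111 119 122 119 116 117 116 116 104  71  68  70
   68  68]
 [ 70  73  89  97  95  97 120 137 120 117 117 118 115 113  95  72  69  67
   67  67]
 [ 71  72  91 113 102 106 131 120 116 116 116 116 116 115  86  69  69  67
   68  68]
 [ 71  72  85 110 128 124 119 114 115 115 117 115 116 116  82  70  69  68
   67  58]
 [ 71  72  82  95 103 111 115 114 116 115 118 115 117 113  76  67  68  67
   62  48]]
hole [ 0.4938 -0.1457  0.173 ] lat -0.05421576922283158
hole [ 0.4937 -0.1464  0.1697] lat -0.05486065706074879
head [ 0.5363 -0.1885  0.1753] 0.5615734667599889
flange [ 0.556  -0.1921  0.1753] 0.5815653276900092
```

The hole is about 2 mm to the −y side of the stud axis, and its height looks close. I'll correct by +2 mm and approach gently.

```bash
python3 -m pendant '[[1,2,8,1,0],[1,2,18,1,0],[1,2,27,1,0],[1,2,32,1,0],[1,2,34,1,0],[1,2,36,1,0],[1,2,38,1,0],[1,2,40,1,0],[1,2,41,1,0],[1,2,41,1,0],[1,2,41,1,0]]'
python3 - <<'E'
from h import *
cam("wrist","w5");s=ctrl.state();print(s["tool_pos"],s["contact_force"],s["ft_torque"])
E
python3 rel.py w5 .1722 350 355 360 365 370 375 380 385 390 395 400 410 420 430 | grep -v '\['
python3 - <<'E'
import cv2
cv2.imwrite("pics/z5.png",cv2.resize(cv2.imread("pics/w5.png")[120:320,270:470],None,fx=3,fy=3,interpolation=3))
E
```

```text
clock: 8.68
tool_pos: [0.5281, -0.2095, 0.1717]
eef_rot: [-3.142, -0.0, 1.389]
contact_force: [-0.2, -0.2, -1.6]
finger_gap: 0.0076
gripper_force: 40.0
[ 0.52808789 -0.20948593  0.1717225 ] [-0.38651395  0.34972352 -2.00054044] [-0.15398238  0.10550108  0.00209077]
end px 319.0 141.5
stud 350 248 280 lat -0.0938 ax 0.572
stud 355 248 259 lat -0.0884 ax 0.5743
stud 360 248 259 lat -0.0884 ax 0.5768
stud 365 248 260 lat -0.0887 ax 0.5792
stud 370 237 271 lat -0.0887 ax 0.5817
stud 375 237 271 lat -0.0887 ax 0.5841
stud 380 246 261 lat -0.0884 ax 0.5866
stud 385 247 261 lat -0.0887 ax 0.5891
stud 390 247 261 lat -0.0887 ax 0.5915
stud 395 246 261 lat -0.0884 ax 0.594
stud 400 247 261 lat -0.0887 ax 0.5965
stud 410 247 261 lat -0.0887 ax 0.6014
stud 420 247 261 lat -0.0887 ax 0.6064
stud 430 247 261 lat -0.0887 ax 0.6114
```

View pics/z5.png

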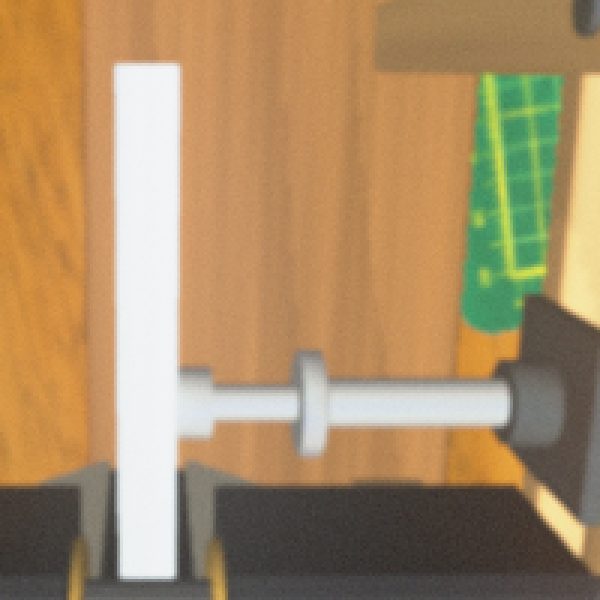

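The plate's back face has reached the front of the head with no contact force, so the nose is already in the hole. I keep going in small steps.

```bash
python3 -m pendant '[[1,0,1,0,0],[1,0,2,0,0],[1,0,3,0,0],[1,0,4,0,0],[1,0,4,0,0],[1,0,4,0,0]]'
python3 - <<'E'
from h import *
cam("wrist","w6");s=ctrl.state();print(s["tool_pos"],s["contact_force"],s["ft_torque"])
E
python3 rel.py w6 .1722 360 365 368 370 372 374 376 378 380 385  | grep -v '\['
```

```text
clock: 9.48
tool_pos: [0.5321, -0.2102, 0.1717]
eef_rot: [-3.142, -0.0, 1.389]
contact_force: [0.5, 0.4, -0.3]
finger_gap: 0.0077
gripper_force: 40.0
[ 0.53204987 -0.21024025  0.17173498] [ 0.26337632 -0.3191515  -2.54722472] [-0.18807001  0.13178807 -0.00296026]
end px 319.0 141.5
stud 360 238 269 lat -0.0884 ax 0.5808
stud 365 237 272 lat -0.0889 ax 0.5833
stud 368 238 271 lat -0.0889 ax 0.5848
stud 370 245 266 lat -0.0894 ax 0.5858
stud 372 247 261 lat -0.0886 ax 0.5867
stud 374 247 261 lat -0.0886 ax 0.5877
stud 376 247 261 lat -0.0886 ax 0.5887
stud 378 247 261 lat -0.0886 ax 0.5897
stud 380 247 261 lat -0.0886 ax 0.5906
stud 385 247 261 lat -0.0886 ax 0.5931
```

No force, and the flange hasn't moved, so the head is inside the hole. I continue onto the neck.

```bash
python3 -m pendant '[[1,0,2,0,0],[1,0,4,0,0],[1,0,6,0,0],[1,0,8,0,0],[1,0,10,0,0],[1,0,12,0,0],[1,0,12,0,0],[1,0,12,0,0]]'
python3 - <<'E'
from h import *
cam("wrist","w7");cam("scene","s7");s=ctrl.state();print(s["tool_pos"],s["contact_force"],s["ft_torque"])
b=cv2.imread("pics/w7.png")[120:320,270:470];a=cv2.imread("pics/s7.png")[135:235,300:400]
cv2.imwrite("pics/z7.png",np.hstack([cv2.resize(b,(400,400)),cv2.resize(a,(400,400),interpolation=3)]))
E
python3 rel.py w7 .1722 340 342 344 346 348 350 355 360 | grep -v '\['
```

```text
clock: 10.52
tool_pos: [0.5438, -0.2123, 0.1717]
eef_rot: [-3.142, -0.0, 1.389]
contact_force: [-0.8, -0.2, -2.0]
finger_gap: 0.0077
gripper_force: 40.0
[ 0.54381794 -0.21239539  0.17171661] [-0.31172079  0.31993431 -1.93818731] [-0.14930631  0.08523745  0.03247809]
end px 318.5 141.5
stud 340 237 298 lat -0.0956 ax 0.5831
stud 342 237 281 lat -0.0912 ax 0.584
stud 344 240 281 lat -0.092 ax 0.585
stud 346 246 281 lat -0.0935 ax 0.586
stud 348 246 280 lat -0.0933 ax 0.587
stud 350 246 281 lat -0.0935 ax 0.588
stud 355 247 261 lat -0.0886 ax 0.5903
stud 360 247 261 lat -0.0886 ax 0.5928
```

View pics/z7.png

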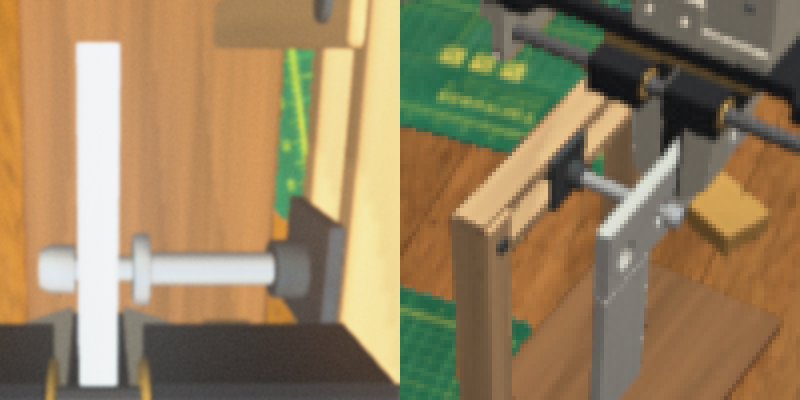

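The stud has gone through the correct hole: the head is in front of the plate and the flange behind. Now I lower the plate onto the neck.

```bash
python3 -m pendant '[[1,0,0,1,0],[1,0,0,2,0],[1,0,0,3,0],[1,0,0,4,0],[1,0,0,4,0],[1,0,0,4,0]]'; python3 -m pendant '[[1,0,0,0.5,0],[1,0,0,1,0],[1,0,0,1,0],[1,0,0,1,0]]'
```

```text
clock: 11.38
tool_pos: [0.5439, -0.2124, 0.1677]
eef_rot: [3.142, -0.0, 1.389]
contact_force: [0.1, 0.0, -2.3]
finger_gap: 0.008
gripper_force: 40.0
clock: 11.88
tool_pos: [0.544, -0.2124, 0.1669]
eef_rot: [3.141, -0.0, 1.389]
contact_force: [-0.8, 0.8, 0.7]
finger_gap: 0.0078
gripper_force: 40.0
```

```bash
python3 -m pendant '[[1,0,0,0,0],[1,0,0,0,0],[1,0,0,0,0]]'; python3 -m pendant '[[1,0,0,0,0]]' 
```

```text
clock: 12.25
tool_pos: [0.544, -0.2124, 0.1668]
eef_rot: [3.141, -0.0, 1.389]
contact_force: [-0.6, 0.7, 2.9]
finger_gap: 0.0077
gripper_force: 40.0
clock: 12.38
tool_pos: [0.544, -0.2124, 0.1669]
eef_rot: [3.141, -0.0, 1.389]
contact_force: [-0.7, 0.6, 2.8]
finger_gap: 0.0077
gripper_force: 40.0
```

The weight now rests on the stud (about 5 N). I ease the grip and open only partway, because the beam is close behind.

```bash
python3 -m pendant '[[1,0,0,-0.3,0],[1,0,0,-0.3,0]]' 3; python3 -m pendant '[[0.88,0,0,-0.3,0],[0.8,0,0,-0.3,0],[0.72,0,0,-0.3,0],[0.72,0,0,-0.3,0],[0.72,0,0,-0.3,0],[0.72,0,0,-0.3,0]]'
python3 - <<'E'
from h import *
cam("wrist","w8")
b=cv2.imread("pics/w8.png")[100:400,200:500];cv2.imwrite("pics/z8.png",cv2.resize(b,(500,500)))
E
```

```text
clock: 12.62
tool_pos: [0.544, -0.2125, 0.1669]
eef_rot: [3.141, 0.0, 1.389]
contact_force: [0.1, -0.7, -0.2]
finger_gap: 0.0082
gripper_force: 3.0
clock: 13.38
tool_pos: [0.5439, -0.2124, 0.1673]
eef_rot: [3.142, -0.0, 1.389]
contact_force: [0.3, 0.9, -0.5]
finger_gap: 0.0257
gripper_force: 0.0
```

View pics/z8.png

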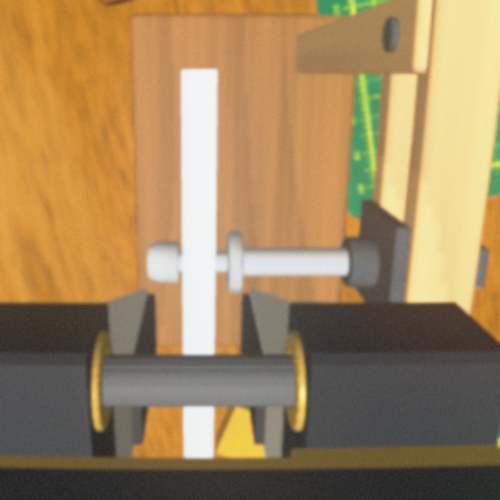

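The fingers are clear on both sides and the plate hangs between head and flange. I retract straight up.

```bash
python3 -m pendant '[[0.72,0,0,-8,0],[0.72,0,0,-20,0],[0.72,0,0,-40,0],[0.72,0,0,-70,0],[0.72,0,0,-110,0],[0.72,0,0,-140,0],[0.72,0,0,-140,0],[0.72,0,0,-140,0],[0.72,0,0,-140,0],[0.72,0,0,-140,0],[0.72,0,0,-140,0],[0.72,0,0,-140,0]]'
python3 -m pendant '[[0.72,0,0,0,0],[0.72,0,0,0,0],[0.72,0,0,0,0],[0.72,0,0,0,0],[0.72,0,0,0,0],[0.72,0,0,0,0],[0.72,0,0,0,0],[0.72,0,0,0,0]]'
python3 - <<'E'
from h import *
a1=cam("wrist","w9")[0]
a=cam("scene","s9")[0];b=cam("scene","s10")[0];print(cv2.absdiff(a,b).max())
o=np.zeros((420,800,3),np.uint8);o[:400,:400]=cv2.resize(cv2.imread("pics/s9.png")[135:235,300:400],(400,400),interpolation=3);o[:420,400:]=cv2.resize(cv2.imread("pics/w9.png"),(560,420))[:,80:480]
cv2.imwrite("pics/z9.png",o)
E
```

```text
clock: 14.92
tool_pos: [0.5438, -0.2124, 0.3071]
eef_rot: [-3.141, 0.0, 1.389]
contact_force: [0.5, 0.2, 0.2]
finger_gap: 0.0257
gripper_force: 0.0
clock: 15.92
tool_pos: [0.5439, -0.2124, 0.3073]
eef_rot: [3.142, -0.0, 1.389]
contact_force: [-0.5, 0.3, -0.6]
finger_gap: 0.0256
gripper_force: 0.0
11
```

View pics/z9.png

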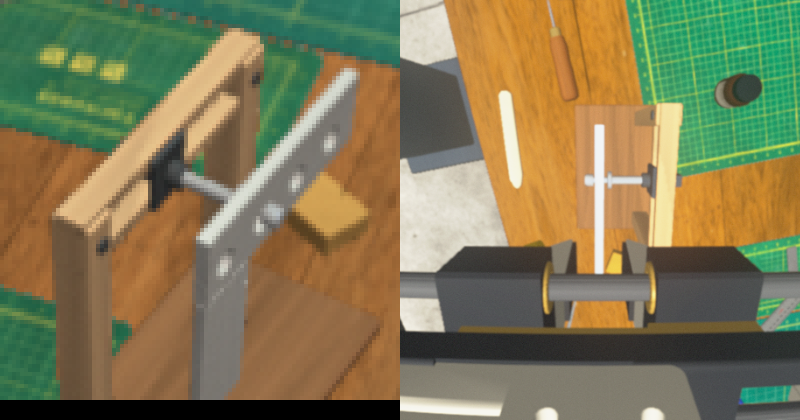

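It hangs level by the second hole from the leg end, behind the head, with no visible movement. I'll wait a few seconds for any swing to settle, then hand in.

```bash
for i in 1 2 3; do python3 -m pendant '[[0.72,0,0,0,0],[0.72,0,0,0,0],[0.72,0,0,0,0],[0.72,0,0,0,0],[0.72,0,0,0,0],[0.72,0,0,0,0],[0.72,0,0,0,0],[0.72,0,0,0,0],[0.72,0,0,0,0],[0.72,0,0,0,0],[0.72,0,0,0,0],[0.72,0,0,0,0]]' >/dev/null; done
python3 -c "
from station import ctrl
print(ctrl.sign_off())"
```

```text
the job is handed in; nothing more can be done
None
```

The template hangs level and still on the stud by its y = 22 mm hole, behind the head; the gripper is clear above it, nothing else was touched, and I handed the job in at about 20 s (the judge's verdict wasn't shown).

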